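Open the safety-capped tin of wood oil

ROBOT

A 6-joint arm with a two-finger parallel gripper is mounted at the origin on the work surface. World frame = base frame: x ahead of the robot, y to its left, z up, the work surface at z = 0. Lengths are in mm, angles in rad, forces in N, time in s.
With the tool pointing down it reaches from about 300 to 775 mm from the base axis. Payload 14.6 kg.
Tool frame: the origin (TCP) lies on the centre line of the jaws, within the pads' length; the fingertips stand 17 mm ahead of it and the grasp point (between the pads) lies 2 mm behind it (arm.tips_ahead is the distance from the TCP to the fingertips, in mm); z points along the fingers, y is the line along which they close (so a half turn about z gives the same grasp; the last joint's range is limited). The gripper opens to 85 mm and grips with 20 to 120 N. Pads are 22 mm wide; open, the fingers measure 114 mm over their backs; the gripper's body (76 mm by 85 mm) begins 54 mm behind the grasp point. The pads swing forward as they close: fully open they stand 13 mm farther back than shut.
Start: joints at [1.077, 0.3, 1.521, -0, 1.321, -0.067], TCP at [227.674, 500.654, 248.281] pointing down, gripper open.
Joint ranges: [-3.03, 3.03], [-0.79, 2.21], [0.23, 2.52], [-1.04, 4.18], [0, 3.07], [-2.55, 2.55]. Speed limits (rad/s): [2.22, 2.22, 2.57, 3.14, 3.14, 3.14].

INTERFACE

Orientations are given as a 3x3 rotation matrix whose columns are the frame's x, y, z axes.
In Python, from cell import arm gives the robot as it stands.
- The arm moves only by the tool move_arm, never from a script. Its argument "motion" is a list of rows, each a list of 3 entries, a list of its own where there are three numbers: the shift along the tool's x, y, z in cm, then the turn, a rotation vector about the tool's x, y, z in rad, then the closure, from -1 (fully open) to 1 (shut). In form: [[[tx, ty, tz], [ax, ay, az], fingers], ...]. A call has 1 to 20 rows; each row is the pose to reach, as a shift and turn from the pose commanded when the call began, along the tool's axes at that moment; what a row does not reach only later rows make up. A row lasts 1/8 s, in which the tool goes at most 62.5 mm and 10.7 degrees, less where a joint would pass 70% of its speed; a pose out of reach is approached as far as the arm can. A call with a gripper value outside its range is refused whole. The fingers move at their own pace and stop on an object; "force" is the grip in N (left out, the last holds). Time passes only in rows, so rows that repeat a pose let the fingers close. It gives the time, the measured TCP pose, the force, the opening and the grip force at its end, in the units of the state.
- arm.get_obs(): the state, without advancing time (a new reading comes with each control period).
- arm.capture(name): name is "side" or "top"; returns (picture, depth): 480x640x3 uint8, red, green, blue; 480x640 float32, mm along the optical axis (not along the pixel's ray), 0 where there is no reading.
- arm.camera_model(name): a dict with "K" (3x3 intrinsics, pixels), "k1" (the pictures are not rectified: a ray, as slopes to the right and down, at radius r is drawn at 1 + k1 r^2 times it, then the intrinsics apply), "T" (4x4, takes a point from camera to world coordinates). Camera axes: x right, y down, z forward; pixel columns grow to the right and rows downward; lengths in mm; the calibration is good to about 2 mm. A picture is of the moment at which its call begins. camera_model takes no time and is no camera call.
- arm.job_done(): hands the job in; it is judged then, once.
Trained networks look in the newest picture that a camera, given by its name, has taken for a name from the list of things; names that differ only in an ending like _2 or _b are one class to them, and where a whole thing is asked for, a point or a joint stands for the part that bears it (a point fixed in the world has none). Each returns a list of dicts, best first, with "p" (0 to 1); they miss things now and then, are a little off and sometimes report something else, mostly with a low value. They report only what shows in the picture. A call takes as long as a camera call. They do not tell look-alikes from the thing itself.
- arm.regions_of(camera, query): "pixels" (480x640 bool, what is visible of it) and "location" ([column, row] in pixels, amid what is visible of it).
The state is a dict: "time_s": time; "joints": joint angles; "qd": joint speeds; "effort": joint torques, N m; "ee_pos": TCP position; "orientation": TCP orientation; "contact_force": force on the tool from outside, world axes, zero at the start; "torque": the same for the moment, N m; "width": finger opening in mm; "grasp_force": force on a finger pad.
Only numpy, scipy, OpenCV 4.12 (cv2) and the standard library are available. Lean on these libraries where they do the work, as an engineer would, in place of code of your own. Each camera call takes 0.05 s, during which the arm holds its last target. There are 200 camera calls.

TASK

Open the tin with the blue cap: push its sprung safety cap fully down, keep it down while you twist it anticlockwise (seen from above) a sixth of a turn so that it comes free, then lift the cap off and put it in the shallow wooden tray. Leave the red-capped and yellow-capped tins standing where they are.

Things in the scene. Friction and masses are not known exactly. Their poses are not given: they have to be found in the camera images.
- cap_grip (a point): Centre of the blue cap's grip bar: 50 mm long (x), 14 thick (y: pinch it across this), 36 tall (z, up). Below it a disc, 60 mm diameter, top 18 mm under this point, then a stem with two lugs (44 mm over tips), its foot 45 mm under this point. Loose, 100 g. Starts locked, 155 mm above the bench, bar within 46 degrees of world x. Once free, lifting 14 mm above the start clears the neck.
- tin_blue: Steel tin, blue band, 110 mm diameter, neck rim 122 mm up, fixed. Origin: centre of underside, z up, x along the locked bar. A spring holds the cap up in a catch: press at least 5 mm to turn it; it bottoms at 9 mm (8 N at first, 12 N at bottom; springs back). Kept down it turns anticlockwise only, and is free 60 degrees from the start (+-10; a stop just beyond), where the spring lifts it about 7 mm.
- tray: Shallow open wooden tray, 140 x 140 mm outside, 30 mm high, walls and floor 5 mm thick, fixed to the bench. Origin: centre of its underside; x and y along its sides, z up. The cap may stand or lie in it any way round.
- tin_red: Same shape and size as the blue-capped tin (110 mm diameter, cap bar's top 173 mm above the bench) but with a red cap and red band; loose on the bench, about 1 kg. Origin: centre of its underside. Leave it alone.
- tin_yellow: Same shape and size as the blue-capped tin (110 mm diameter, cap bar's top 173 mm above the bench) but with a yellow cap and yellow band; loose on the bench, about 1 kg. Origin: centre of its underside. Leave it alone.
Not all that is in view belongs to the job. What is shaped like the tray but black, green or turquoise is not meant.

How it is judged:
By the outcome, as a careful person would: the job done as asked, in the order asked, and still so for the second after the job is handed in, with the robot touching nothing.
It also fails if it takes over 48 s, if anything falls off the work surface, if the arm or the gripper's body presses on something with over 40 N, if the wrist force passes 120 N, or if a joint passes its speed limit or range.

## Working session

There is one attempt and no reset: what is moved stays moved. The work goes in short steps, Python scripts to look and compute and a tool call to move; the robot and the scene stay as the last step left them, time stands still between calls to the robot, and variables do not carry over. Pictures are saved under pics/ and viewed, at most 10 in all, crops included, and the job is handed in when it is done.

Besides the shell and the picture viewer there is one more tool, called in YAML: its name, and indented under it one key for each argument. move_arm: Moves the arm, as the interface text tells. Its arguments: {"type":"object","properties":{"motion":{"type":"array"},"force":{"type":"number"}},"required":["motion"]}

```bash
mkdir -p pics; cat > h.py <<'E'
import numpy as np, cv2
from cell import arm
def world(cam, depth, mask=None):
    m=arm.camera_model(cam); K=np.array(m["K"]);T=np.array(m["T"])
    v,u=np.nonzero((depth>0) if mask is None else (mask&(depth>0)))
    p=np.stack([u,v],1).astype(np.float64).reshape(-1,1,2)
    n=cv2.undistortPoints(p,K,np.array([m["k1"],0,0,0,0.])).reshape(-1,2)
    d=depth[v,u][:,None]
    P=np.hstack([n*d,d])
    return P@T[:3,:3].T+T[:3,3], u, v
E
python3 - <<'E'
from h import *
o=arm.get_obs(); print(o["time_s"],o["ee_pos"],np.round(o["orientation"],3),o["width"])
for c in("top","side"):
    im,d=arm.capture(c); cv2.imwrite(f"pics/{c}0.png",im[:,:,::-1]); np.savez(f"{c}0.npz",im=im,d=d)
    for q in("tin_blue","tray","cap_grip"):
        for r in arm.regions_of(c,q):
            P,u,v=world(c,d,r["pixels"])
            print(c,q,round(r["p"],2),np.round(r["location"]),len(P),np.round(np.median(P,0)) if len(P) else 0, np.round(P.min(0)),np.round(P.max(0)))
E
```

```text
0.0 [227.60047835 500.46985519 247.72356587] [[-0.91   0.414 -0.001]
 [ 0.414  0.91  -0.001]
 [ 0.    -0.001 -1.   ]] 85.07275595492642
top tin_blue 0.69 [479. 206.] 2307 [ 461. -318.   99.] [ 420. -434.   -2.] [ 533. -284.  173.]
top tray 0.8 [268. 282.] 4710 [326.  99.   6.] [242.  16.  -2.] [408. 178.  38.]
top tray 0.62 [397. 291.] 4742 [ 296. -167.    6.] [ 223. -243.   -3.] [373. -91.  38.]
top tray 0.62 [479. 206.] 2431 [ 462. -319.   99.] [ 418. -430.   -5.] [ 554. -284.  173.]
top tray 0.59 [162. 335.] 4770 [211. 320.   7.] [134. 241.  -6.] [291. 392.  37.]
top tray 0.57 [253. 172.] 4543 [539. 129.   6.] [459.  50.  -5.] [622. 208.  38.]
top cap_grip 0.67 [495. 198.] 754 [ 472. -336.  140.] [ 445. -383.   99.] [ 512. -313.  179.]
side tin_blue 0.86 [474. 323.] 3555 [ 440. -358.   80.] [ 417. -397.   -2.] [ 647. -284.  131.]
side tray 0.85 [270. 284.] 2836 [327.  99.   7.] [242.  15.  -2.] [406. 179.  33.]
side tray 0.84 [350. 342.] 4497 [ 298. -165.    7.] [ 223. -240.   -4.] [401. -65.  33.]
side cap_grip 0.93 [483. 282.] 653 [ 463. -346.  139.] [ 445. -370.   -0.] [ 695. -276.  176.]
```

View pics/top0.png

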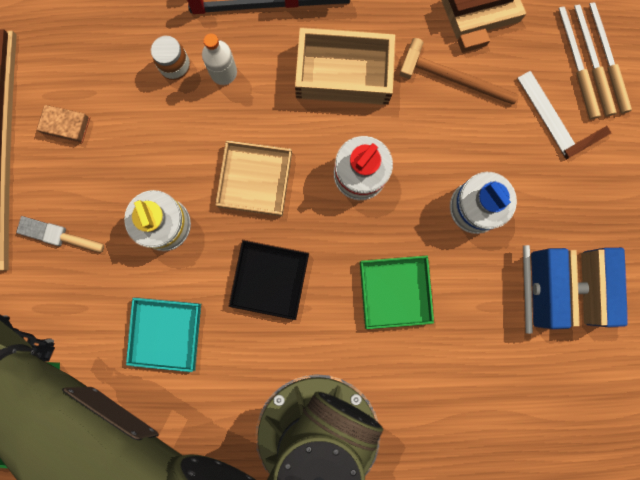

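View pics/side0.png

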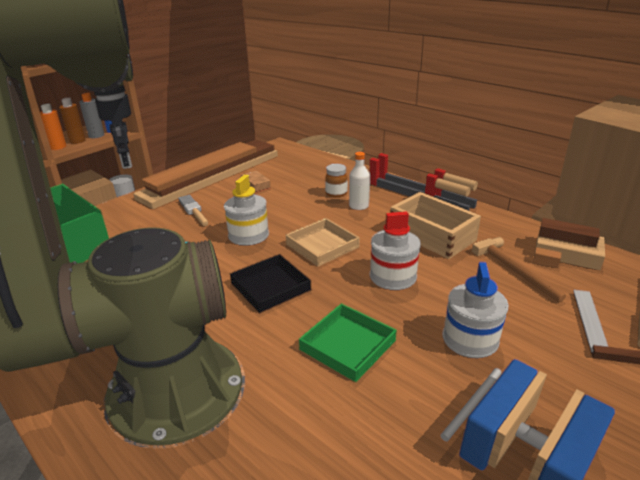

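The top view shows the blue-capped tin at (494,197), with the look-alikes red (366,159) and yellow (148,215). The shallow wooden tray is at (254,178). Trays not meant are black (268,282), green (397,291), turquoise (162,335) and the deep wooden box (345,66). I choose the blue cap and the tray at (254,178).

```bash
python3 - <<'E'
from h import *
hs=lambda im: cv2.cvtColor(im,cv2.COLOR_RGB2HSV)
for c in("top","side"):
    z=np.load(c+"0.npz"); im,d=z["im"],z["d"]; h=hs(im)
    m=(h[...,0]>100)&(h[...,0]<130)&(h[...,1]>120)
    P,u,v=world(c,d,m)
    k=(abs(P[:,0]-470)<70)&(abs(P[:,1]+345)<70)
    b=P[k&(P[:,2]>142)]; t=P[k&(P[:,2]>168)&(P[:,2]<180)]; dd=P[k&(P[:,2]>130)&(P[:,2]<142)]
    for n,A in(("bar",b),("bartop",t),("disc",dd)):
        if len(A)<5: print(c,n,len(A));continue
        r=cv2.minAreaRect(A[:,:2].astype(np.float32)); w=np.linalg.svd(A[:,:2]-A[:,:2].mean(0),full_matrices=False)[2][0]
        print(c,n,len(A),A.mean(0).round(1),np.round(r[0],1),np.round(r[1],1),round(r[2],1),"pca",round(np.degrees(np.arctan2(w[1],w[0])),1),"z",np.percentile(A[:,2],[5,95]).round(1))
    # steel shoulder / tin: height histogram
    P,u,v=world(c,d); 
    for lo,hi in((20,36),):
        A=P[(P[:,2]>lo)&(P[:,2]<hi)&(abs(P[:,0]-540)<95)&(abs(P[:,1]-129)<95)]
        r=cv2.minAreaRect(A[:,:2].astype(np.float32)); print(c,"tray",len(A),np.round(r[0],1),np.round(r[1],1),r[2])
    k=(np.hypot(P[:,0]-465,P[:,1]+345)<75)&(P[:,2]>60)&(P[:,2]<130)
    A=P[k]; print(c,"tin",len(A),A[:,:2].min(0).round(),A[:,:2].max(0).round())
z=np.load("top0.npz")["im"][150:250,440:540,::-1]; z2=np.load("side0.npz")["im"][250:350,430:530,::-1]
cv2.imwrite("pics/crop0.png",cv2.resize(np.hstack([z,z2]),None,fx=4,fy=4,interpolation=cv2.INTER_CUBIC))
E
```

```text
top bar 337 [ 473.8 -338.5  166.1] [ 474.3 -340.5] [50.7 18.6] 28.9 pca -145.6 z [146.2 176.4]
top bartop 200 [ 475.4 -340.3  173.3] [ 475.5 -341.3] [49.5 15.9] 34.0 pca -145.6 z [169.6 176.8]
top disc 368 [ 470.2 -334.5  137.4] [ 474.4 -339.9] [56.4 57.5] 67.6 pca -52.4 z [134.1 140.7]
top tray 750 [537.7 128.9] [141.3 141.9] 81.56538391113281
top tin 1975 [ 418. -399.] [ 531. -284.]
side bar 265 [ 465.1 -345.7  163. ] [ 473.5 -341.3] [50.1 15. ] 37.4 pca -141.4 z [144.7 174.2]
side bartop 119 [ 470.6 -342.6  172.6] [ 473.4 -340.9] [50.4 12.7] 33.9 pca -145.9 z [169.3 174.5]
side disc 331 [ 467.3 -343.5  137.2] [ 471.5 -342.6] [51.4 55.6] 20.2 pca -71.1 z [134.9 139.6]
side tray 593 [538.3 128.3] [144.3 144.2] 81.48653411865234
side tin 2280 [ 418. -397.] [ 528. -284.]
```

View pics/crop0.png

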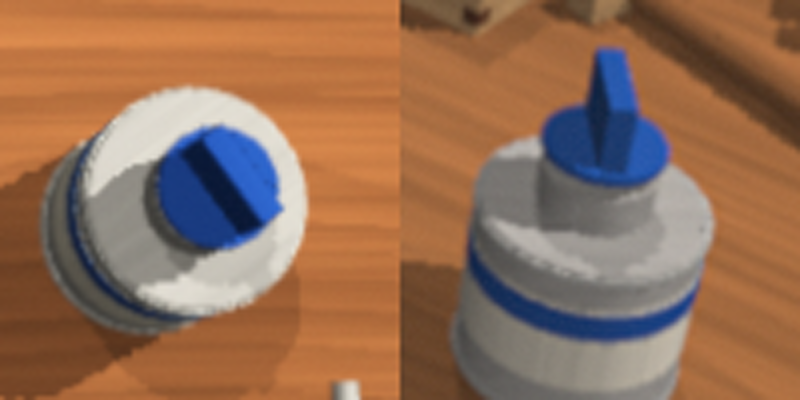

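The crop confirms a blue cap and blue band. The bar is at (474,-341), yaw about 34°, top z 173; the disc is at z 137. The tray measures 141 mm square at (538,129), so all of it agrees with the description.

```bash
cat >> h.py <<'E'
def to(x,y,z,yaw=None):  # tool shift (cm) and tool-z turn to reach world TCP, tool-x yaw deg
    o=arm.get_obs(); R=np.array(o["orientation"]); s=R.T@(np.array([x,y,z])-o["ee_pos"])/10
    a=np.degrees(np.arctan2(R[1,0],R[0,0]))
    print("t",round(o["time_s"],2),"shift",s.round(2),"turn",None if yaw is None else round(np.radians(a-yaw),3),"yaw",round(a,1),"w",round(o["width"],1),"pos",np.round(o["ee_pos"],1),"z",R[:,2].round(3),"F",np.round(o["contact_force"],1),"T",np.round(o["torque"],2))
E
python3 -c "
from h import *
to(474.2,-341,230,34.4)"
```

```text
t 0.4 shift [-57.28 -66.41   1.83] turn 2.114 yaw 155.5 w 85.2 pos [227.6 500.6 248.2] z [-0. -0. -1.] F [0.7 0.6 0.4] T [-0.06  0.04  0.05]
```

move_arm:
  motion:
    - [[-4,-5,0],[0,0,0.13],0]
    - [[-8,-10,0],[0,0,0.28],0]
    - [[-12,-14,0],[0,0,0.43],0]
    - [[-16,-19,0],[0,0,0.58],0]
    - [[-20,-23,0],[0,0,0.73],0]
    - [[-24,-28,0],[0,0,0.88],0]
    - [[-28,-33,0],[0,0,1.03],0]
    - [[-32,-37,0],[0,0,1.18],0]
    - [[-36,-42,0],[0,0,1.33],0]
    - [[-40,-47,0],[0,0,1.48],0]
    - [[-44,-51,0],[0,0,1.63],0]
    - [[-48,-56,0],[0,0,1.78],0]
    - [[-52,-61,0],[0,0,1.93],0]
    - [[-55,-64,0.5],[0,0,2.05],0]
    - [[-57.28,-66.41,1.83],[0,0,2.114],0]
    - [[-57.28,-66.41,1.83],[0,0,2.114],0]
    - [[-57.28,-66.41,1.83],[0,0,2.114],0]

```text
time_s: 2.52
ee_pos: [474.1, -340.6, 230.1]
orientation: [[0.824, 0.566, -0.0], [0.566, -0.824, 0.0], [0.0, -0.0, -1.0]]
contact_force: [0.4, -0.2, -0.7]
width: 42.6
grasp_force: 0.0
```

move_arm:
  motion:
    - [[0,0,3],[0,0,0],0]
    - [[0,0,5],[0,0,0],0]
    - [[0,0,6.5],[0,0,0],0]
    - [[0,0,7],[0,0,0],0]
    - [[0,0,7],[0,0,0],0.5]
    - [[0,0,7],[0,0,0],1]
    - [[0,0,7],[0,0,0],1]
    - [[0,0,7],[0,0,0],1]
    - [[0,0,7],[0,0,0],1]
    - [[0,0,7],[0,0,0],1]
    - [[0,0,7],[0,0,0],1]
  force: 90

```text
time_s: 3.9
ee_pos: [474.5, -341.1, 161.0]
orientation: [[0.825, 0.565, 0.001], [0.565, -0.825, -0.001], [0.001, 0.001, -1.0]]
contact_force: [-0.5, 1.6, 7.0]
width: 12.6
grasp_force: 88.0
```

```bash
python3 -c "
from h import *
to(474.2,-341,150,34.4)"
```

```text
t 3.9 shift [-0.02 -0.03  1.1 ] turn 0.0 yaw 34.4 w 12.6 pos [ 474.5 -341.1  161. ] z [ 0.001 -0.001 -1.   ] F [-0.5  1.6  7. ] T [ 0.39  0.23 -0.  ]
```

move_arm:
  motion:
    - [[0,0,0.3],[0,0,0],1]
    - [[0,0,0.6],[0,0,0],1]
    - [[0,0,0.9],[0,0,0],1]
    - [[0,0,1.1],[0,0,0],1]
    - [[0,0,1.1],[0,0,0],1]
    - [[0,0,1.1],[0,0,0],1]
  force: 110

```text
time_s: 4.65
ee_pos: [474.7, -341.3, 152.1]
orientation: [[0.825, 0.565, 0.002], [0.565, -0.825, -0.002], [0.001, 0.003, -1.0]]
contact_force: [-7.9, 5.3, 24.8]
width: 12.2
grasp_force: 112.7
```

```bash
python3 -c "
from h import *
to(474.2,-341,150,34.4)"
```

```text
t 4.65 shift [-0.02 -0.05  0.21] turn 0.0 yaw 34.4 w 12.2 pos [ 474.7 -341.3  152.1] z [ 0.002 -0.002 -1.   ] F [-7.9  5.3 24.8] T [1.44 1.56 0.04]
```

move_arm:
  motion:
    - [[0,0,0],[0,0,-0.1],1]
    - [[0,0,0],[0,0,-0.2],1]
    - [[0,0,0],[0,0,-0.3],1]
    - [[0,0,0],[0,0,-0.4],1]
    - [[0,0,0],[0,0,-0.5],1]
    - [[0,0,0],[0,0,-0.6],1]
    - [[0,0,0],[0,0,-0.7],1]
    - [[0,0,0],[0,0,-0.8],1]
    - [[0,0,0],[0,0,-0.9],1]
    - [[0,0,0],[0,0,-0.97],1]
    - [[0,0,0],[0,0,-1.03],1]
    - [[0,0,0],[0,0,-1.05],1]
    - [[0,0,0],[0,0,-1.05],1]

```text
time_s: 6.28
ee_pos: [475.6, -341.7, 152.2]
orientation: [[-0.08, 0.997, 0.005], [0.997, 0.08, -0.003], [-0.004, 0.005, -1.0]]
contact_force: [0.8, 3.0, 21.7]
width: 12.4
grasp_force: 112.2
```

```bash
python3 -c "
from h import *
to(474.2,-341,150,34.4)
im,d=arm.capture('side'); cv2.imwrite('pics/tw.png',cv2.resize(im[200:380,400:560,::-1],None,fx=3,fy=3))"
```

```text
t 6.28 shift [ 0.08 -0.14  0.22] turn 1.051 yaw 94.6 w 12.4 pos [ 475.6 -341.7  152.2] z [ 0.005 -0.003 -1.   ] F [ 0.8  3.  21.7] T [ 0.65 -0.   -0.  ]
```

View pics/tw.png

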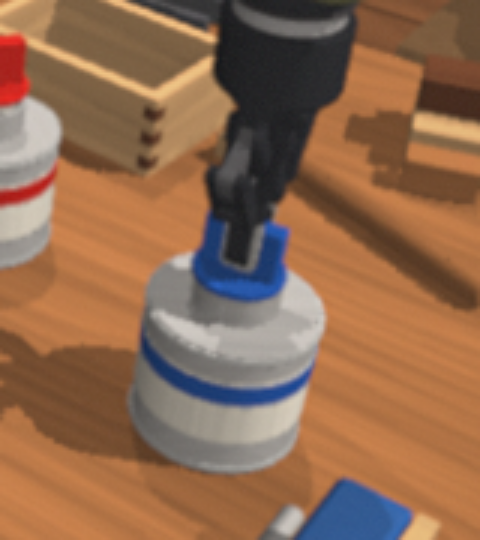

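The picture shows the bar turned with the jaws and the cap still pressed on the neck, with no twisting moment left. I lift slowly and watch the force.

move_arm:
  motion:
    - [[0,0,-0.4],[0,0,0],1]
    - [[0,0,-0.8],[0,0,0],1]
    - [[0,0,-1.2],[0,0,0],1]
    - [[0,0,-1.5],[0,0,0],1]
    - [[0,0,-1.5],[0,0,0],1]

```text
time_s: 6.95
ee_pos: [474.8, -341.4, 165.1]
orientation: [[-0.08, 0.997, 0.002], [0.997, 0.08, -0.002], [-0.002, 0.002, -1.0]]
contact_force: [2.3, -1.3, 5.2]
width: 12.4
grasp_force: 109.9
```

move_arm:
  motion:
    - [[0,0,-0.5],[0,0,0],1]
    - [[0,0,-1],[0,0,0],1]
    - [[0,0,-1.5],[0,0,0],1]
    - [[0,0,-2.5],[0,0,0],1]
    - [[0,0,-4.5],[0,0,0],1]
    - [[0,0,-7],[0,0,0],1]
    - [[0,0,-9],[0,0,0],1]
    - [[0,0,-9],[0,0,0],1]
    - [[0,0,-9],[0,0,0],1]

```text
time_s: 8.07
ee_pos: [473.9, -340.8, 253.1]
orientation: [[-0.08, 0.997, -0.001], [0.997, 0.08, 0.001], [0.001, -0.001, -1.0]]
contact_force: [-0.8, -0.8, -1.4]
width: 12.3
grasp_force: 108.9
```

```bash
python3 -c "
from h import *
to(538,128.6,254,94.6)
im,d=arm.capture('side'); cv2.imwrite('pics/lift.png',cv2.resize(im[120:380,400:560,::-1],None,fx=2,fy=2))"
```

```text
t 8.07 shift [46.28 10.14 -0.06] turn -0.0 yaw 94.6 w 12.3 pos [ 473.9 -340.8  253.1] z [-0.001  0.001 -1.   ] F [-0.8 -0.8 -1.4] T [0.   0.05 0.02]
```

View pics/lift.png

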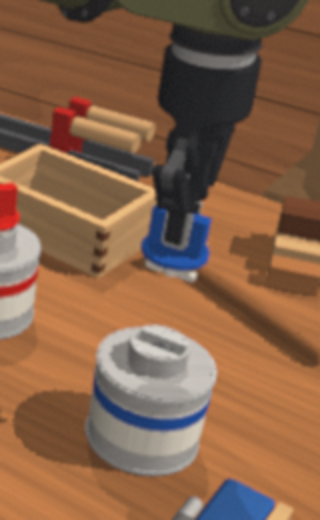

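The cap hangs in the jaws with the tin's neck open below it. I carry it over to the tray.

move_arm:
  motion:
    - [[3,0.6,-2],[0,0,0],1]
    - [[7,1.5,-3],[0,0,0],1]
    - [[11,2.4,-3],[0,0,0],1]
    - [[15,3.3,-3],[0,0,0],1]
    - [[19,4.1,-3],[0,0,0],1]
    - [[23,5,-3],[0,0,0],1]
    - [[27,6,-3],[0,0,0],1]
    - [[31,7,-3],[0,0,0],1]
    - [[35,8,-3],[0,0,0],1]
    - [[39,8.6,-3],[0,0,0],1]
    - [[43,9.5,-3],[0,0,0],1]
    - [[46.3,10.1,-2],[0,0,0],1]
    - [[46.3,10.1,2],[0,0,0],1]
    - [[46.3,10.1,7],[0,0,0],1]
    - [[46.3,10.1,12],[0,0,0],1]
    - [[46.3,10.1,16],[0,0,0],1]
    - [[46.3,10.1,18],[0,0,0],1]
    - [[46.3,10.1,18],[0,0,0],1]

```text
time_s: 10.38
ee_pos: [536.7, 128.4, 72.1]
orientation: [[-0.08, 0.997, -0.004], [0.997, 0.08, -0.001], [-0.0, -0.004, -1.0]]
contact_force: [0.6, -0.4, -0.5]
width: 11.9
grasp_force: 108.9
```

```bash
python3 -c "
from h import *
to(538,128.6,57,94.6)"
```

```text
t 10.38 shift [0.01 0.13 1.51] turn -0.0 yaw 94.6 w 11.9 pos [536.7 128.4  72.1] z [-0.004 -0.001 -1.   ] F [ 0.6 -0.4 -0.5] T [-0.01 -0.02  0.04]
```

move_arm:
  motion:
    - [[0,0,0.6],[0,0,0],1]
    - [[0,0,1.1],[0,0,0],1]
    - [[0,0,1.4],[0,0,0],1]
    - [[0,0,1.5],[0,0,0],1]
    - [[0,0,1.5],[0,0,0],1]

```text
time_s: 11.0
ee_pos: [537.9, 128.6, 59.1]
orientation: [[-0.08, 0.997, 0.0], [0.997, 0.08, 0.0], [0.0, 0.0, -1.0]]
contact_force: [-0.4, 0.5, -1.0]
width: 12.4
grasp_force: 108.9
```

move_arm:
  motion:
    - [[0,0,0.1],[0,0,0],1]
    - [[0,0,0.2],[0,0,0],1]
    - [[0,0,0.25],[0,0,0],1]
    - [[0,0,0.25],[0,0,0],1]

```text
time_s: 11.5
ee_pos: [537.9, 128.6, 56.5]
orientation: [[-0.08, 0.997, -0.0], [0.997, 0.08, -0.0], [-0.0, -0.0, -1.0]]
contact_force: [-0.2, -0.6, -0.5]
width: 12.2
grasp_force: 108.9
```

move_arm:
  motion:
    - [[0,0,0.1],[0,0,0],1]
    - [[0,0,0.15],[0,0,0],1]
    - [[0,0,0.15],[0,0,0],1]

```text
time_s: 11.88
ee_pos: [538.1, 128.6, 56.0]
orientation: [[-0.08, 0.997, 0.001], [0.997, 0.08, 0.0], [0.0, 0.001, -1.0]]
contact_force: [-5.2, -2.0, 12.5]
width: 12.2
grasp_force: 111.2
```

Contact with the floor at TCP z 56, as computed. I release and rise.

move_arm:
  motion:
    - [[0,0,-0.1],[0,0,0],0.6]
    - [[0,0,-0.1],[0,0,0],0.2]
    - [[0,0,-0.1],[0,0,0],0]
    - [[0,0,-0.1],[0,0,0],0]
    - [[0,0,-0.1],[0,0,0],0]
    - [[0,0,-1],[0,0,0],0]
    - [[0,0,-3],[0,0,0],0]
    - [[0,0,-7],[0,0,0],0]
    - [[0,0,-12],[0,0,0],0]
    - [[0,0,-17],[0,0,0],0]
    - [[-5,0,-19],[0,0,0],0]
    - [[-10,0,-19],[0,0,0],0]
    - [[-15,0,-19],[0,0,0],0]
    - [[-18,0,-19],[0,0,0],0]
    - [[-18,0,-19],[0,0,0],0]

```text
time_s: 13.75
ee_pos: [552.2, -52.5, 245.5]
orientation: [[-0.077, 0.997, 0.0], [0.997, 0.077, -0.0], [-0.0, 0.0, -1.0]]
contact_force: [0.4, -0.3, 0.1]
width: 42.8
grasp_force: 0.0
```

```bash
python3 -c "
from h import *
to(538,128.6,57,94.6)
im,d=arm.capture('side'); cv2.imwrite('pics/end.png',im[:,:,::-1])"
```

```text
t 13.75 shift [18.17 -0.02 18.85] turn -0.003 yaw 94.4 w 42.8 pos [552.2 -52.5 245.5] z [ 0. -0. -1.] F [ 0.4 -0.3  0.1] T [-0.01  0.06 -0.01]
```

View pics/end.png

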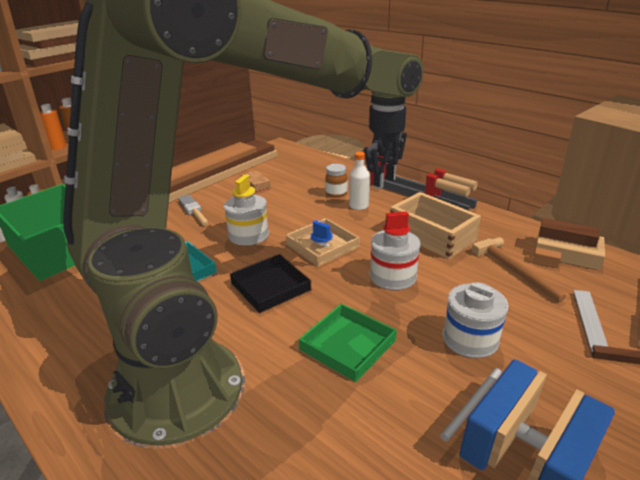

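The blue cap stands in the wooden tray at (320,236). The red tin (395,255) and yellow tin (247,215) are where they were, and the gripper is clear.

```bash
python3 -c "
from cell import arm
print(arm.job_done())"
```

```text
the job is handed in; nothing more can be done
None
```

The blue cap was pressed down, twisted 60° anticlockwise, lifted off and stood in the shallow wooden tray; the red and yellow tins were left where they stood, and the job is handed in at about 14 s.

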